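# Nip up the gland nut of the steam valve

### The arm

A 7-joint arm with a two-finger parallel gripper is mounted at the origin on the work surface. World frame = base frame: x ahead of the robot, y to its left, z up, the work surface at z = 0. Lengths are in m, angles in rad, forces in N, time in s.
With the tool pointing down it reaches from about 0.4 to 0.9 m from the base axis. Payload 5.6 kg.
Tool frame: the origin (TCP) lies at the very end of the fingers, on their centre line; the grasp point (between the pads) lies ctrl.grip_depth behind it (ctrl.grip_depth is the distance from the TCP to the grasp point, in m); z points along the fingers, y is the direction in which the jaws open and shut (so a half turn about z gives the same grasp; the last joint's range is limited). The gripper opens to 92 mm and grips with 3 to 60 N. Pads are 20 mm wide; open, the fingers measure 128 mm over their backs; the gripper's body (75 mm by 189 mm) begins 69 mm behind the grasp point.
Start: joints at [-0.043, 0.468, -0.012, 1.603, 0.006, 1.071, -0.056], TCP at [0.65, -0, 0.215] pointing down, gripper open.
Joint ranges: [-2.53, 2.53], [-0.31, 2.02], [-1.57, 1.55], [0.28, 2.44], [-1.29, 4.43], [0.15, 1.84], [-2.92, 2.92]. Speed limits (rad/s): [2.57, 2.57, 3.14, 3.14, 3.14, 3.14, 3.14].

### API

Orientations are given as [roll, pitch, yaw] about the fixed x, y, z axes, in that order (R = Rz(yaw) Ry(pitch) Rx(roll)).
In Python, from cell import ctrl gives the robot as it stands. Calls block until the motion is done:
- ctrl.reach(position, orientation): joint-space move of the TCP to a pose.
- ctrl.line_to(position, attitude=None, speed=0.15, contact_N=None): straight line of the TCP; attitude=None keeps the orientation; speed is the mean speed in m/s. With contact_N (N) it stops when the force on the tool has changed by that much, and returns True; else False.
- ctrl.move_j(angles): joint-space move.
- ctrl.set_gripper(opening, strength=None): opening from 0.0 (shut) to 1.0 (fully open); strength is the grip in N (None keeps the last); returns when the fingers have stopped.
- ctrl.pause(seconds).
- ctrl.inverse_kinematics(position, orientation): joint angles nearest the present ones, or None.
- ctrl.read_state(): the state.
- ctrl.grab_frame(name): name is "scene" or "side" or "wrist"; returns (picture, depth): 420x560x3 uint8, blue, green, red; 420x560 float32, m along the optical axis (not along the pixel's ray), 0 where there is no reading.
- ctrl.get_calibration(name): a dict with "fx", "fy", "cx", "cy" (pixels), "k1" (the pictures are not rectified: a ray, as slopes to the right and down, at radius r is drawn at 1 + k1 r^2 times it, then the intrinsics apply), "world_to_cam" (4x4, takes a point from world to camera coordinates); the wrist camera has in their place "tool_from_camera" (4x4, takes a point from camera to tool coordinates, whose origin is the TCP and whose axes are the flange's). Camera axes: x right, y down, z forward; pixel columns grow to the right and rows downward; lengths in m; the calibration is good to about 2 mm. A picture is of the moment at which its call begins: read the wrist's pose just before it. get_calibration takes no time and is no camera call.
A pose or a line that the arm cannot do raises ctrl.IKError and nothing moves.
- ctrl.sign_off(): hands the job in, once; it reports no verdict.
The state is a dict: "time_s": time; "q": joint angles; "dq": joint speeds; "tau": joint torques, N m; "position": TCP position; "tcp_rot": TCP orientation; "force": force on the tool from outside, world axes, zero at the start; "ft_torque": the same for the moment, N m; "finger_gap": opening from 0.0 (shut) to 1.0 (fully open).
Only numpy, scipy, OpenCV 4.12 (cv2) and the standard library are available. Lean on these libraries where they do the work, as an engineer would, in place of code of your own. Each camera call takes 0.05 s, during which the arm holds its last target. There are 200 camera calls.

### The job

The steam valve of the pressing station has been repacked: run its gland nut down clockwise with your fingers until it is finger-tight on the packing, no further. Then use the open-ended wrench to turn it one more flat (a sixth of a turn), no more, and lay the wrench back on its wooden rest. Leave the cup, the thread cones and the loose handwheel where they are.

Things in the scene. Friction and masses are not known exactly. Their poses are not given: they have to be found in the camera images.
- nut_mid (a point): centre of the brass hexagonal gland nut on top of the upright valve, axis vertical: 40 mm across flats, 46 over corners, 24 mm high, this point 74 mm above the table. Axes turn with the nut: x (out of the flat with the red paint stripe; a red mark on top too) and every 60 degrees from it point straight out of a flat; z up. A 10 mm steel spindle stands 22 mm above the nut's top.
- valve: the small fixed brass steam valve, origin on the table on the nut's axis. Under the nut a neck 30 mm thick from 62 down to 46 mm above the table; below that a 56 mm round body on a 130 x 110 x 8 mm plate, with pipe stubs to either side along x, reaching at most 80 mm from the axis and 38 mm high.
- gland_nut (a joint): angle of the gland nut (rad), growing as it turns clockwise seen from above (tightening); starts at 0.2 to 0.9. It does not sink as it turns. It runs freely (0.05 N m) until it meets the packing 1.1 to 2.5 rad further on: where, differs each time and can only be felt. From there it takes about 0.5 N m to turn and stays where it is left.
- packing (a joint): hidden ring of packing inside the valve: how far in rad the nut has driven it on past finger-tight (0 until then; one flat is 1.05). It does not come back.
- wrench_grip (a point): middle of the bar of the loose steel open-ended wrench (about 0.25 kg, balancing about 40 mm ahead of this point), half-way up its 10 mm thickness. The bar is 18 mm wide and runs from 87 mm behind this point to the head. x points along the bar towards the jaw, z up.
- wrench_jaw (a point): middle of the wrench's open jaw, 125 mm ahead of wrench_grip on the bar's line, half-way up its thickness. The gap is 41.8 mm wide; its straight parallel prongs reach 20 mm ahead of this point, where the jaw is open; the closed bottom of the gap is 25 mm behind this point. The head is 72 mm wide over its prongs.
- rest_top (a point): top of the fixed wooden wrench rest, at its middle, 32 mm above the table. Two cork-topped blocks (22 mm along x, 44 mm wide, at 60 mm ahead of and behind this point) carry the wrench's bar; between them the rest is only 6 mm high. At the start the wrench lies along the rest's x, wrench_grip 5 mm above this point, jaw to +x.
- cup: blue ceramic cup, 82 mm wide, 75 mm high, origin at the centre of its underside; leave alone
- cone_dark: dark thread cone, 60 mm wide, 100 mm high, origin under its centre; leave alone
- cone_red: red thread cone, 60 mm wide, 100 mm high, origin under its centre; leave alone
- handwheel: the valve's red handwheel lying loose, 76 mm wide, 14 mm high, origin under its centre; leave alone
Not all that is in view belongs to the job. Of the things that look like the valve, the smaller one is meant.

How it is judged:
On the way, in this order (a step that is already met when the one before it is completed fails the run):
1. the fingers turn the nut until it bears on the packing, finger-tight (contact force between the fingers and gland_nut above 1 N and contact force between gland_nut and packing above 10 N), for 0.1 s.
2. the wrench, on the nut, turns it one flat further (value of joint packing between 0.85 and 1.25 rad and contact force between wrench and gland_nut above 2 N), for 0.05 s.
At the end, for the whole second after the job is handed in: The nut stands one flat (1.05 rad, accepted 0.85 to 1.25) past finger-tight and has not been slackened again, and the wrench lies flat and still on its rest, its grip point within 30 mm of the rest's middle (value of joint packing between 0.85 and 1.25 rad and distance between gland_nut_c3 and packing_c0 below 0.0085 m and horizontal distance between wrench_grip and rest_top below 0.03 m and z of wrench_grip in the frame of rest_top between 0.002 and 0.01 m and angle between wrench_grip's own z axis and vertical below 0.1 rad and linear speed of wrench below 0.02 m/s); the robot touches nothing.
It fails at once if the packing is crushed: the nut is driven more than 1.3 rad past finger-tight (value of joint packing above 1.3 rad).
It fails at once if the fingers drive the nut more than 0.2 rad past finger-tight (value of joint packing above 0.2 rad and contact force between the fingers and gland_nut above 3 N).
It fails at once if a bystander is moved more than 20 mm (distance of any of cup, cone_dark, cone_red, handwheel from where it was at the start of the episode above 0.02 m).
It also fails if it takes over 72 s, if anything falls off the work surface, if the arm or the gripper's body presses on something with over 40 N, if the wrist force passes 120 N, or if a joint passes its speed limit or range.

## Working session

There is one attempt and no reset: what is moved stays moved. The work goes in short steps, each a Python script; the robot and the scene stay as the last script left them, time stands still between calls to the robot, and variables do not carry over. Pictures are saved under pics/ and viewed, about 8 in all and at most 12, crops included, and the job is handed in when it is done.

```bash
mkdir -p pics; ls; cat > h.py <<'E'
import numpy as np, cv2
from cell import ctrl
from scipy.spatial.transform import Rotation as R
def cam(name):
    c=ctrl.get_calibration(name)
    if name=="wrist":
        s=ctrl.read_state(); T=np.eye(4); T[:3,:3]=R.from_euler('xyz',s['tcp_rot']).as_matrix() if np.size(s['tcp_rot'])==3 else np.array(s['tcp_rot']); T[:3,3]=s['position']
        c2w=T@np.array(c['tool_from_camera'])
    else: c2w=np.linalg.inv(np.array(c['world_to_cam']))
    return c,c2w
def rays(c,c2w,uv):
    uv=np.atleast_2d(np.array(uv,float))
    K=np.array([[c['fx'],0,c['cx']],[0,c['fy'],c['cy']],[0,0,1]])
    n=cv2.undistortPoints(uv[:,None,:],K,np.array([c['k1'],0,0,0.]))[:,0]
    return n, c2w[:3,3], np.c_[n,np.ones(len(n))]@c2w[:3,:3].T
def onplane(c,c2w,uv,z):
    n,o,d=rays(c,c2w,uv); return o+d*((z-o[2])/d[:,2])[:,None]
def depthpts(c,c2w,dep,uv):
    n,o,d=rays(c,c2w,uv); uv=np.atleast_2d(uv).astype(int); return o+d*dep[uv[:,1],uv[:,0]][:,None]
def grab(name,fn):
    c,T=cam(name); im,dep=ctrl.grab_frame(name); cv2.imwrite('pics/%s.png'%fn,im); np.savez('pics/%s.npz'%fn,im=im,dep=dep,T=T); return c,T,im,dep
E
python3 - <<'E'
from h import *
for n in("scene","side","wrist"):
    c,T,im,d=grab(n,n+'0'); print(n,c['fx'],c['cx'],c['cy'],c['k1'],T.round(3).tolist())
print(ctrl.read_state(),ctrl.grip_depth)
a=[cv2.imread('pics/%s0.png'%n) for n in("scene","side")]
E
```

```text
pics
scene 544.5195600131833 265.4035408690606 218.9910202173558 -0.2127186236217999 [[-0.169, 0.724, -0.669, 1.42], [0.986, 0.13, -0.108, 0.148], [0.008, -0.678, -0.735, 1.133], [0.0, 0.0, 0.0, 1.0]]
side 515.3251116249844 272.9834422516807 211.9964682402182 -0.09067317474668395 [[-0.875, -0.374, 0.306, 0.07], [-0.483, 0.665, -0.569, 0.738], [0.009, -0.647, -0.763, 1.081], [0.0, 0.0, 0.0, 1.0]]
wrist 315.47417863445935 275.9780333222414 210.35715075075282 -0.03632285856203741 [[1.0, 0.001, -0.003, 0.648], [-0.0, -0.967, -0.254, 0.07], [-0.003, 0.254, -0.967, 0.384], [0.0, 0.0, 0.0, 1.0]]
{'time_s': 0.15, 'q': array([-0.04300829,  0.46818663, -0.01155595,  1.60339624,  0.00601077,
        1.07139037, -0.05628875]), 'dq': array([-0.0011238 , -0.00167931, -0.00099885, -0.00301982,  0.00046526,
        0.00018685,  0.00034842]), 'tau': array([ 5.41294467e-04, -5.20952761e+01, -1.22385321e-02, -2.43975341e+01,
       -5.66028839e-02,  1.53196411e-02,  8.68381130e-05]), 'position': array([ 6.49561592e-01, -9.02489295e-05,  2.13858089e-01]), 'tcp_rot': array([-3.14025179e+00,  1.33668125e-04,  1.57071411e+00]), 'force': array([ 0.44089223, -0.21205422, -0.54631277]), 'ft_torque': array([ 0.0165808 , -0.01694505, -0.03924968]), 'finger_gap': 1.0012624556434746} 0.0187
```

View pics/scene0.png

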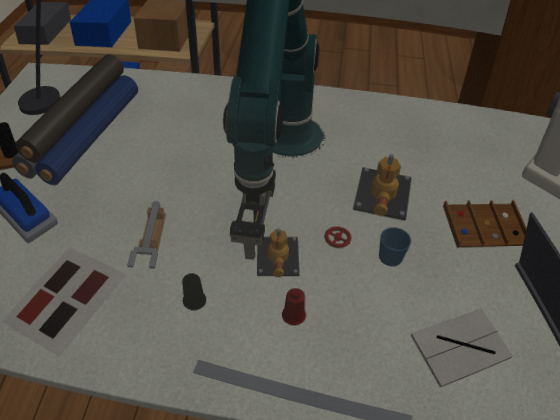

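View pics/side0.png

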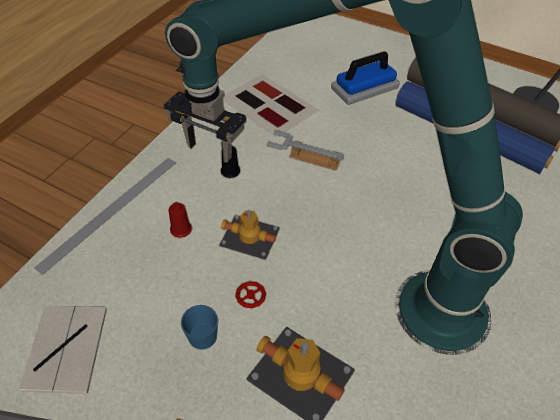

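The small valve is at scene (279,250) and side (249,230). The wrench on its rest is at scene (152,232) and side (305,150), jaw away from the base. The red cone, dark cone, handwheel and cup are at scene (294,306), (193,292), (338,237) and (394,247). The larger valve is the decoy.

```bash
python3 - <<'E'
from h import *
z=np.load('pics/scene0.npz'); c,_=cam('scene'); T=z['T']
for n,uv,h in [('nut',(279,238),.074),('cr',(294,320),0),('cd',(195,304),0),('hw',(338,237),.007),('cup',(393,256),.0),('grip',(151,232),.037),('jaw',(144,256),.037),('tail',(156,205),.037),('bigv',(383,200),0)]:
    print(n,onplane(c,T,uv,h).round(3))
z=np.load('pics/side0.npz'); c,_=cam('side'); T=z['T']
for n,uv,h in [('nut',(249,224),.074),('jaw',(282,143),.037),('tail',(342,157),.037),('cr',(181,234),0),('cup',(201,340),0),('hw',(251,295),.007)]:
    print(n,onplane(c,T,uv,h).round(3))
# move: above valve
p=onplane(c,T,(249,224),.074)[0]
ctrl.reach([p[0],p[1]-0.07,.26],[np.pi,0,np.pi/2]); grab('wrist','w1')
E
```

```text
nut [[0.515 0.037 0.074]]
cr [[0.706 0.106 0.   ]]
cd [[ 0.703 -0.143  0.   ]]
hw [[0.426 0.19  0.007]]
cup [[0.462 0.344 0.   ]]
grip [[ 0.524 -0.309  0.037]]
jaw [[ 0.607 -0.302  0.037]]
tail [[ 0.424 -0.327  0.037]]
bigv [[0.252 0.311 0.   ]]
nut [[0.508 0.05  0.074]]
jaw [[ 0.597 -0.292  0.037]]
tail [[ 0.415 -0.326  0.037]]
cr [[0.68  0.118 0.   ]]
cup [[0.462 0.347 0.   ]]
hw [[0.421 0.192 0.007]]
```

View pics/w1.png

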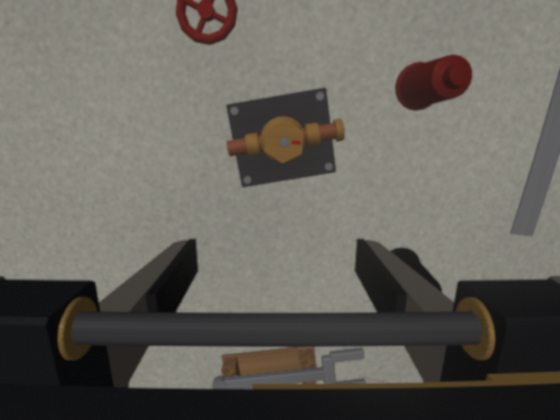

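The nut top is at (283,140) and its red mark at (297,142), so the red flat faces about +x. The rest and wrench are at the lower edge. Next I measure the nut top by depth and colour.

```bash
cat >> h.py <<'E'
def cloud(c,T,dep):
    v,u=np.mgrid[0:420,0:560]; return depthpts(c,T,dep,np.c_[u.ravel(),v.ravel()]).reshape(420,560,3)
def nutfit(c,T,im,dep,c0,r=.04):
    P=cloud(c,T,dep); d=np.hypot(P[...,0]-c0[0],P[...,1]-c0[1])
    m=((d<r)&(P[...,2]>.076)&(P[...,2]<.1)&(dep>0)).astype(np.uint8)
    m=cv2.morphologyEx(m,cv2.MORPH_CLOSE,np.ones((3,3)))
    k=max(cv2.findContours(m,0,1)[0],key=cv2.contourArea)
    Q=onplane(c,T,k[:,0],.086)[:,:2].astype(np.float32)
    hull=cv2.convexHull(Q); M=cv2.moments(hull); ctr=np.array([M['m10'],M['m01']])/M['m00']
    # hex phase from 6th harmonic of support radius
    a=np.linspace(0,2*np.pi,720,endpoint=False); w=np.array([((Q-ctr)@[np.cos(t),np.sin(t)]).max() for t in a])
    ph=np.angle((w*np.exp(6j*a)).sum())  # w max at corners: w~cos6(a-ac): sum->e^{i6ac}
    hsv=cv2.cvtColor(im,cv2.COLOR_BGR2HSV); red=((hsv[...,0]<6)|(hsv[...,0]>174))&(hsv[...,1]>170)&(hsv[...,2]>80)&(m>0)
    rp=onplane(c,T,np.argwhere(red)[:,::-1],.086)[:,:2].mean(0) if red.any() else ctr
    ra=np.arctan2(*(rp-ctr)[::-1]); fl=ph/6+np.pi/6; fl=fl+np.round((ra-fl)/(np.pi/3))*np.pi/3
    return ctr,cv2.contourArea(hull),w.min(),w.max(),ra,fl,red.sum(),np.median(P[...,2][m>0])
E
python3 - <<'E'
from h import *
z=np.load('pics/w1.npz'); c=ctrl.get_calibration('wrist'); T=z['T']
print(nutfit(c,T,z['im'],z['dep'],(.512,.043)))
P=cloud(c,T,z['dep']); print(P[140,300],P[60,90])
hs=cv2.cvtColor(z['im'],cv2.COLOR_BGR2HSV); print(hs[138:147:2,290:302:3].tolist())
cv2.imwrite('pics/w1c.png',cv2.resize(z['im'][80:200,210:360],None,fx=4,fy=4,interpolation=2))
E
```

```text
(array([0.51435746, 0.03657168]), 0.0013625164816245539, np.float64(0.019810086553295986), np.float64(0.02302195383325209), np.float64(-0.06117683808615762), np.float64(-0.06745952454567428), np.int64(20), np.float64(0.0867142179433038))
[0.53238112 0.03784039 0.0859089 ] [0.26928098 0.13625218 0.00069428]
[[[17, 145, 111], [17, 147, 111], [17, 148, 112], [17, 146, 112]], [[15, 138, 113], [9, 169, 115], [10, 163, 114], [12, 159, 114]], [[14, 133, 111], [3, 185, 116], [2, 187, 116], [4, 182, 116]], [[16, 140, 111], [11, 162, 115], [9, 166, 114], [9, 166, 115]], [[17, 147, 113], [17, 147, 113], [17, 147, 113], [17, 146, 112]]]
```

View pics/w1c.png

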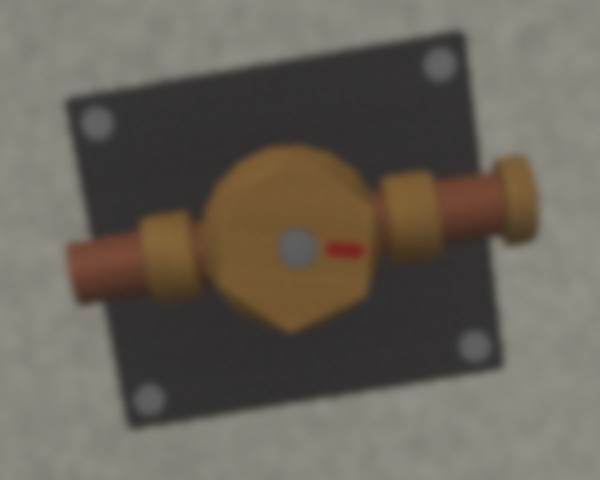

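```bash
python3 - <<'E'
from h import *
nut=np.array([.5144,.0366]); fl=-.064
yaw=np.pi/2+fl+np.pi/3
ctrl.reach([*nut,.16],[np.pi,0,yaw])
ctrl.line_to([*nut,.056],speed=.12,contact_N=8)
s=ctrl.read_state(); print(s['time_s'],s['q'].round(3),s['position'],s['tcp_rot'],s['force'])
q=s['q'].copy()
sgn=np.sign(ctrl.inverse_kinematics(s['position'],[np.pi,0,yaw-.2])[6]-q[6]); print('sgn',sgn)
ctrl.set_gripper(0.3,40)
s=ctrl.read_state(); print(s['time_s'],s['finger_gap'],s['force'],s['ft_torque'])
E
```

```text
2.6667 [-0.022  0.481 -0.139  2.033  0.109  0.633  0.75 ] [0.51500912 0.03663324 0.05665834] [3.14078175e+00 1.06168302e-03 2.55385196e+00] [1.02999017 0.2397065  0.59579216]
sgn -1.0
3.5 0.4353748162013305 [ 1.73826009  5.56841792 -4.2767585 ] [ 0.95989723 -0.64858671 -0.04149847]
```

```bash
python3 - <<'E'
from h import *
s=ctrl.read_state(); q=s['q'].copy(); q0=q[6]
def step(d):
    q[6]=q0-d; ctrl.move_j(q); s=ctrl.read_state()
    return s
T=[];log=[]
def rec(d,s):
    log.append((d,round(s['time_s'],2),round(q0-s['q'][6],3),round(s['ft_torque'][2],3),round(s['tau'][6],3),round(s['finger_gap'],3)))
for d in (.3,.6,.95): rec(d,step(d))
base=log[-1][3]; hit=None; n=0
d=.95
while d<2.68:
    d+=.035; s=step(d); rec(d,s)
    t=abs(log[-1][3]-base)
    if hit is None and t>.2: hit=d
    if hit is not None and (t>.42 or d-hit>.1): break
ctrl.pause(.25); rec(d,ctrl.read_state())
print(hit,d); [print(*l) for l in log[:6]+log[-9:]]
E
```

```text
2.4899999999999998 2.56
0.3 3.89 0.297 -0.036 -0.103 0.428
0.6 4.28 0.595 -0.009 -0.09 0.435
0.95 4.71 0.946 -0.044 -0.032 0.433
0.985 4.96 0.981 -0.048 -0.001 0.432
1.02 5.21 1.016 -0.046 -0.001 0.431
1.055 5.46 1.051 -0.054 -0.001 0.433
2.314999999999999 14.46 2.311 -0.042 -0.052 0.435
2.349999999999999 14.71 2.346 0.041 -0.082 0.431
2.3849999999999993 14.96 2.381 0.068 -0.122 0.429
2.4199999999999995 15.21 2.416 0.105 -0.177 0.432
2.4549999999999996 15.46 2.45 0.14 -0.242 0.435
2.4899999999999998 15.71 2.485 0.26 -0.315 0.428
2.525 15.96 2.52 0.31 -0.406 0.434
2.56 16.21 2.555 0.449 -0.457 0.43
2.56 16.46 2.555 0.438 -0.424 0.432
```

Torque began to rise at 2.33 rad and has reached about 0.45 N m, so the nut is on the packing. I'll nudge it slightly to be sure, release, then look at the nut and at the wrench.

```bash
python3 - <<'E'
from h import *
s=ctrl.read_state(); q=s['q'].copy()
for i in range(1):
    q[6]-=.03; ctrl.move_j(q); ctrl.pause(.15); s=ctrl.read_state(); print(s['time_s'],s['ft_torque'][2],s['tau'][6],s['finger_gap'])
ctrl.set_gripper(1.0)
p=s['position']; ctrl.line_to([p[0],p[1],.14],speed=.2)
ctrl.reach([.515,-.03,.24],[np.pi,0,np.pi/2])
c,T,im,dep=grab('wrist','w2')
print(nutfit(c,T,im,dep,(.5144,.0366)))
ctrl.reach([.52,-.36,.22],[np.pi,0,np.pi/2])
c,T,im,dep=grab('wrist','w3'); print(ctrl.read_state()['time_s'])
P=cloud(c,T,dep); m=((P[...,2]>.036)&(P[...,2]<.06)&(dep>0)&(abs(P[...,1]+.31)<.1)).astype(np.uint8)*255
i2=im.copy(); i2[m>0]=(i2[m>0]//2+np.array([0,120,0],np.uint8)); cv2.imwrite('pics/w3m.png',np.vstack([i2,cv2.resize(cv2.imread('pics/w2.png')[90:230,205:345],(560,560))[150:330]]))
E
```

```text
16.8583 0.5721636086912897 -0.5156581476330757 0.4316866912415961
(array([0.51461688, 0.03657923]), 0.0013488702921370388, np.float64(0.01943832447388386), np.float64(0.02248302111687826), np.float64(-2.3892532248094014), np.float64(-2.4010216921932024), np.int64(22), np.float64(0.08662387119490778))
21.15
```

View pics/w3m.png

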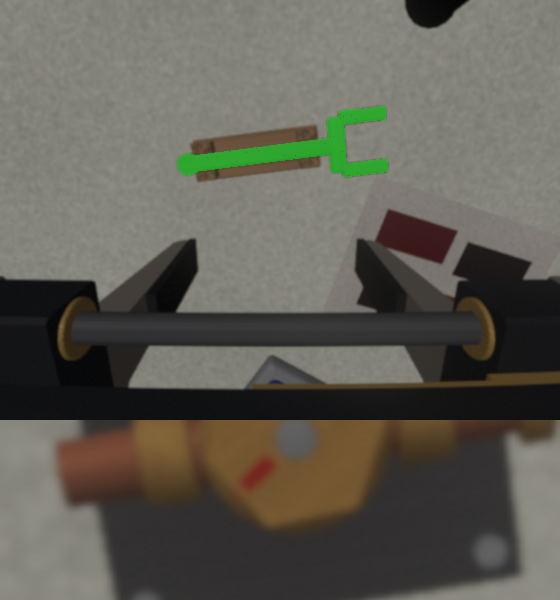

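The wrench is masked well: tail at (188,164), jaw at (388,140). The nut's red flat is now at -2.40 rad, so the nut turned 2.335 rad. That matches where the torque began to rise, so the packing is at about 0. Now I fit the wrench pose.

```bash
python3 - <<'E'
from h import *
z=np.load('pics/w3.npz'); c=ctrl.get_calibration('wrist'); T=z['T']; dep=z['dep']
P=cloud(c,T,dep); m=((P[...,2]>.036)&(P[...,2]<.06)&(dep>0)&(abs(P[...,1]+.31)<.1)).astype(np.uint8)
n,l,st,ce=cv2.connectedComponentsWithStats(m); k=1+np.argmax(st[1:,4]); 
vu=np.argwhere(l==k); Q=onplane(c,T,vu[:,::-1],.042); print('z',np.median(P[l==k][:,2]))
X=Q[:,:2]; a=.1
for it in range(4):
    d=np.array([np.cos(a),np.sin(a)]); t=X@d; tail=t.min(); 
    # bar: tail+10..tail+140 ; line fit via per-bin midlines
    xs=[];ys=[]
    nrm=np.array([-d[1],d[0]]); w=X@nrm
    for b in np.arange(tail+.012,tail+.135,.004):
        s=(t>=b)&(t<b+.004)
        if s.sum()>2: xs.append(b+.002); ys.append((w[s].max()+w[s].min())/2)
    p=np.polyfit(xs,ys,1); a+=np.arctan(p[0])
d=np.array([np.cos(a),np.sin(a)]);nrm=np.array([-d[1],d[0]])
t=X@d;w=X@nrm; off=np.polyval(p,tail+.087); 
print('yaw',a,'len',t.max()-t.min(), 'tail grip',d*(t.min()+.087)+nrm*off,'tip grip',d*(t.max()-.145)+nrm*off)
J=t>t.max()-.035
print('prong edges off axis', (w[J]-off).min(),(w[J]-off).max(), np.sort(w[J&(w>off)]-off)[:3],np.sort(w[J&(w<off)]-off)[-3:], 'barwidth',[ (w[(t>b)&(t<b+.004)]).ptp() if 0 else np.ptp(w[(t>b)&(t<b+.004)]) for b in (tail+.05,tail+.1)])
# wood rest
hs=cv2.cvtColor(z['im'],cv2.COLOR_BGR2HSV); wm=((hs[...,0]>5)&(hs[...,0]<18)&(hs[...,1]>80)).astype(np.uint8); wm[:, :]*=1; wm[:90]=0; wm[200:]=0; wm[:,:170]=0; wm[:,335:]=0
print('wood px',wm.sum()); 
hi=(wm>0)&(P[...,2]>.022)&(P[...,2]<.036); R_=onplane(c,T,np.argwhere(hi)[:,::-1],.032)[:,:2].astype(np.float32)
print('rest top rect',cv2.minAreaRect(R_), hi.sum())
E
```

```text
z 0.04179980691674015
yaw 0.1264166330774916 len 0.23093555227489004 tail grip [ 0.49558545 -0.31703322] tip grip [ 0.4945295  -0.31716743]
prong edges off axis -0.03559751546086176 0.03608839338847819 [0.02027755 0.02040316 0.02052882] [-0.02018727 -0.02015278 -0.02002052] barwidth [np.float64(0.016837515789524304), np.float64(0.018064623379505318)]
wood px 2771
rest top rect ((0.4955558180809021, -0.31666868925094604), (0.14019940793514252, 0.04316020756959915), 7.2991251945495605) 831
```

```bash
python3 - <<'E'
from h import *
nut=np.array([.5145,.0366])
for h0 in (-1.877,-.830):
  for L in (.125,.105):
    for dh in (0,-.5,-.8,-1.0,-1.1):
        h=h0+dh; p=nut+L*np.array([np.cos(h),np.sin(h)])
        q=ctrl.inverse_kinematics([*p,.055],[np.pi,0,h+np.pi]); print(h0,L,dh,p.round(3),None if q is None else q.round(2))
# dark cone from w3/w1 depth
for f in ('w1','w2','w3'):
    z=np.load('pics/%s.npz'%f); P=cloud(ctrl.get_calibration('wrist'),z['T'],z['dep'])
    m=(P[...,2]>.05)&(P[...,2]<.11)&(z['dep']>0)&(np.hypot(P[...,0]-.70,P[...,1]+.143)<.06)
    if m.sum()>5: print(f,m.sum(),P[m].min(0),P[m].max(0))
E
```

```text
-1.877 0.125 0 [ 0.477 -0.083] [ 0.33  0.46 -0.27  2.1   0.21  0.61 -0.4 ]
-1.877 0.125 -0.5 [ 0.424 -0.05 ] [ 0.23  0.38 -0.22  2.23  0.16  0.54 -0.92]
-1.877 0.125 -0.8 [ 0.403 -0.019] [ 0.14  0.35 -0.19  2.29  0.13  0.52 -1.27]
-1.877 0.125 -1.0 [0.394 0.004] [ 0.06  0.33 -0.18  2.31  0.12  0.51 -1.52]
-1.877 0.125 -1.1 [0.391 0.016] [ 0.03  0.33 -0.17  2.31  0.11  0.51 -1.64]
-1.877 0.105 0 [ 0.483 -0.064] [ 0.3   0.46 -0.28  2.09  0.22  0.61 -0.44]
-1.877 0.105 -0.5 [ 0.439 -0.036] [ 0.2   0.4  -0.22  2.2   0.16  0.56 -0.95]
-1.877 0.105 -0.8 [ 0.421 -0.01 ] [ 0.11  0.37 -0.19  2.25  0.13  0.53 -1.29]
-1.877 0.105 -1.0 [0.413 0.009] [ 0.04  0.36 -0.17  2.27  0.12  0.53 -1.52]
-1.877 0.105 -1.1 [0.411 0.019] [ 0.01  0.35 -0.16  2.27  0.11  0.52 -1.64]
-0.83 0.125 0 [ 0.599 -0.056] [ 0.35  0.64 -0.42  1.81  0.35  0.77  0.49]
-0.83 0.125 -0.5 [ 0.544 -0.085] [ 0.36  0.55 -0.34  1.94  0.28  0.69  0.09]
-0.83 0.125 -0.8 [ 0.507 -0.088] [ 0.35  0.5  -0.3   2.03  0.24  0.65 -0.16]
-0.83 0.125 -1.0 [ 0.482 -0.084] [ 0.34  0.47 -0.28  2.09  0.22  0.62 -0.35]
-0.83 0.125 -1.1 [ 0.471 -0.08 ] [ 0.33  0.45 -0.27  2.12  0.21  0.6  -0.45]
-0.83 0.105 0 [ 0.585 -0.041] [ 0.34  0.62 -0.43  1.85  0.36  0.75  0.46]
-0.83 0.105 -0.5 [ 0.54  -0.065] [ 0.34  0.55 -0.35  1.96  0.28  0.69  0.05]
-0.83 0.105 -0.8 [ 0.508 -0.068] [ 0.32  0.5  -0.31  2.03  0.25  0.65 -0.21]
-0.83 0.105 -1.0 [ 0.488 -0.065] [ 0.3   0.47 -0.29  2.08  0.22  0.62 -0.4 ]
-0.83 0.105 -1.1 [ 0.478 -0.062] [ 0.29  0.46 -0.28  2.11  0.21  0.61 -0.49]
w1 260 [ 0.68105449 -0.14435407  0.05002608] [ 0.71028769 -0.12236991  0.08715333]
w2 420 [ 0.67798706 -0.14774019  0.05004049] [ 0.71056489 -0.12248582  0.0876223 ]
w3 156 [ 0.67512395 -0.17128185  0.05004652] [ 0.70364417 -0.16587847  0.06642448]
```

```bash
python3 - <<'E'
from h import *
a=.127; d=np.array([np.cos(a),np.sin(a)]); G=np.array([.495,-.317])+.018*d
ctrl.reach([*G,.10],[np.pi,0,a]); 
print('c',ctrl.line_to([*G,.0185],speed=.12,contact_N=8))
s=ctrl.read_state(); print(s['time_s'],s['position'],s['tcp_rot'],s['force'])
ctrl.set_gripper(0.05,55); s=ctrl.read_state(); print(s['finger_gap']*.092,s['force'],s['position'])
ctrl.line_to([*G,.14],speed=.12); print(ctrl.read_state()['force'])
nut=np.array([.5146,.0366]); h=-1.874; u=np.array([np.cos(h),np.sin(h)])
p=nut+(.107+.058)*u
ctrl.reach([*p,.14],[np.pi,0,h+np.pi])
ctrl.line_to([*p,.0555],speed=.12)
s=ctrl.read_state(); print(s['time_s'],s['position'],p,s['tcp_rot'],s['finger_gap']*.092)
c,T,im,dep=grab('wrist','w4')
E
```

```text
c False
23.225 [ 0.51332994 -0.31505897  0.01902991] [ 3.14099259e+00 -8.66514929e-04  1.26926201e-01] [ 0.75483519  0.09450886 -0.06946127]
0.017270495803332394 [-0.27134786 -0.42883635  0.03750174] [ 0.51284192 -0.31466047  0.018463  ]
[ 0.03387462 -0.39751688 -2.67845026]
27.175 [ 0.46590216 -0.12115895  0.05585522] [ 0.46533442 -0.1208735 ] [ 3.14074344e+00 -6.96311388e-05  1.26701619e+00] 0.01741388580039365
```

View pics/w4.png

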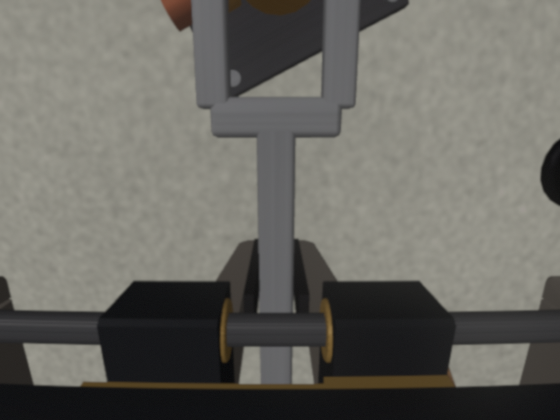

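The wrench is held straight and centred: bar at column 276, jaw gap at columns 227–323, nut just ahead at the top edge. I'll check droop and alignment from depth, then slide it on.

```bash
python3 - <<'E'
from h import *
z=np.load('pics/w4.npz'); c=ctrl.get_calibration('wrist'); T=z['T']; dep=z['dep']; P=cloud(c,T,dep)
for r in (10,50,90): print('prong z',np.median(P[r,203:218,2]),np.median(P[r,333:350,2]), 'bar',np.median(P[150+r,270:282,2]))
nut=np.array([.5146,.0366]); zt=np.median(P[10:90,203:218,2])
im=z['im']; L=[];Rr=[]
hi=(P[...,2]>zt-.012)&(dep>0)
for r in range(15,90,5):
    cols=np.where(hi[r])[0]; l=cols[(cols<275)].max(); q=cols[(cols>275)].min(); L.append((l+.5,r)); Rr.append((q-.5,r))
A=onplane(c,T,L,zt)[:,:2]; B=onplane(c,T,Rr,zt)[:,:2]
mid=(A+B)/2; gap=np.linalg.norm(A-B,axis=1).mean()
s=ctrl.read_state()
dv=mid[0]-mid[-1]; yaw=np.arctan2(dv[1],dv[0]); h=-1.874; u=np.array([np.cos(h),np.sin(h)]); n=np.array([-u[1],u[0]])
print('gap',gap,'yaw',yaw,'want',h+np.pi,'tool',s['tcp_rot'][2],'lateral of mid rel nut',((mid-nut)@n)[[0,-1]],'tool lat',(s['position'][:2]-nut)@n)
E
```

```text
prong z 0.07862817483815898 0.07817618178919036 bar 0.07937443994597236
prong z 0.07844863401623703 0.07888294660053136 bar 0.07956860931121647
prong z 0.07914769217213682 0.07880907969354206 bar 0.0793393646357333
gap 0.03960862457132872 yaw 1.2665843053153578 want 1.267592653589793 tool 1.2671376011338011 lateral of mid rel nut [-0.00105269 -0.00108087] tool lat 0.0008200603607451364
```

The camera shows a bias of about 1.9 mm along tool y: the wrench sits between the pads, yet it reads off-centre. The nut measured in the same view carries the same bias. So I shift sideways by about 1.1 mm and insert with a contact stop.

```bash
python3 - <<'E'
from h import *
nut=np.array([.5163,.0366]); h=-1.874; u=np.array([np.cos(h),np.sin(h)]); n=np.array([-u[1],u[0]])
def show(t):
    s=ctrl.read_state(); e=s['position'][:2]-nut; print(t,round(s['time_s'],2),'L %.4f lat %.4f z %.4f'%(e@u,e@n,s['position'][2]),'Fu %.1f Fn %.1f Fz %.1f'%(s['force'][:2]@u,s['force'][:2]@n,s['force'][2]),'Tz %.2f'%s['ft_torque'][2])
att=[np.pi,0,h+np.pi]; cmd=lambda L,lat=-.0006:[*(nut+L*u+lat*n),.0555]
ctrl.line_to(cmd(.165),att,speed=.05); show('a')
for L in (.145,.130,.117,.109):
    k=ctrl.line_to(cmd(L),att,speed=.06,contact_N=12); show(k)
    if k: break
grab('wrist','w5')
E
```

```text
a 27.48 L 0.1650 lat -0.0001 z 0.0561 Fu -0.3 Fn 0.1 Fz -2.9 Tz 0.00
False 27.96 L 0.1445 lat -0.0007 z 0.0555 Fu 0.2 Fn 0.2 Fz -3.1 Tz -0.04
False 28.36 L 0.1295 lat -0.0005 z 0.0555 Fu 0.4 Fn 0.3 Fz -2.3 Tz -0.01
False 28.73 L 0.1164 lat -0.0005 z 0.0555 Fu -1.1 Fn 1.2 Fz -2.3 Tz -0.09
False 29.01 L 0.1084 lat -0.0005 z 0.0555 Fu 0.3 Fn -0.1 Fz -2.8 Tz -0.05
```

View pics/w5.png

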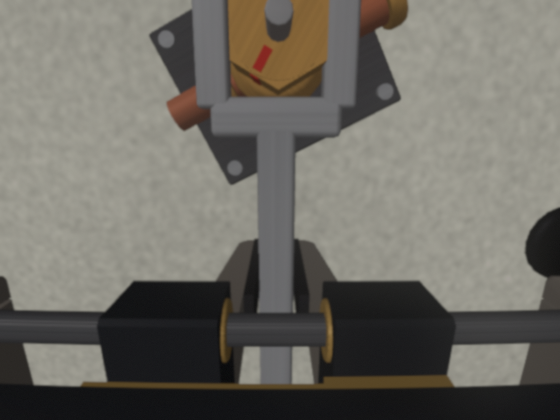

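The wrench is seated: nut between the prongs, its corner at (275,90) and the jaw bottom at about row 100, with no contact forces. Now I turn it along an arc about the nut, using the red mark to track the angle.

```bash
cat >> h.py <<'E'
def redang(c,T,im,dep,nut):
    hs=cv2.cvtColor(im,cv2.COLOR_BGR2HSV); P=cloud(c,T,dep)
    r=((hs[...,0]<7)|(hs[...,0]>174))&(hs[...,1]>160)&(np.hypot(P[...,0]-nut[0],P[...,1]-nut[1])<.025)&(P[...,2]>.08)
    X=onplane(c,T,np.argwhere(r)[:,::-1],.086)[:,:2].astype(np.float32)
    vx,vy,x0,y0=cv2.fitLine(X,cv2.DIST_L2,0,.01,.01).ravel(); return r.sum(),np.arctan2(vy,vx)%np.pi-np.pi,np.arctan2(*(X.mean(0)-nut)[::-1])
E
python3 - <<'E'
from h import *
nut=np.array([.5163,.0366]); h0=-1.874
z=np.load('pics/w5.npz'); c=ctrl.get_calibration('wrist'); print('red',redang(c,z['T'],z['im'],z['dep'],nut))
def go(dh):
    h=h0-dh; u=np.array([np.cos(h),np.sin(h)]); n=np.array([-u[1],u[0]])
    ctrl.line_to([*(nut+.109*u+np.array([-.0004,.0003])),.0555],[np.pi,0,h+np.pi],speed=.05)
    s=ctrl.read_state(); e=s['position'][:2]-nut
    print('%.2f t %.2f L %.4f ang %.3f'%(dh,s['time_s'],np.hypot(*e),h0-np.arctan2(e[1],e[0])),'yaw %.3f'%(h0+np.pi-s['tcp_rot'][2]),'Fu %.1f Fn %.1f Fz %.1f Tz %.2f gap %.4f'%(s['force'][:2]@u,s['force'][:2]@n,s['force'][2],s['ft_torque'][2],s['finger_gap']*.092))
for dh in np.arange(.08,.89,.08): go(dh)
c,T,im,dep=grab('wrist','w6'); print('red',redang(c,T,im,dep,nut))
E
```

```text
red (np.int64(232), np.float32(-2.3421874), np.float64(-2.475340659871154))
0.08 t 29.38 L 0.1092 ang 0.080 yaw 0.079 Fu -0.1 Fn 1.4 Fz -2.5 Tz -0.09 gap 0.0170
0.16 t 29.71 L 0.1089 ang 0.159 yaw 0.158 Fu 0.6 Fn 1.9 Fz -2.5 Tz -0.06 gap 0.0176
0.24 t 30.03 L 0.1088 ang 0.238 yaw 0.238 Fu 0.2 Fn 1.8 Fz -3.4 Tz -0.04 gap 0.0173
0.32 t 30.36 L 0.1087 ang 0.317 yaw 0.318 Fu -0.5 Fn 1.6 Fz -2.3 Tz -0.00 gap 0.0171
0.40 t 30.68 L 0.1086 ang 0.397 yaw 0.398 Fu -1.5 Fn 3.3 Fz -2.7 Tz 0.01 gap 0.0172
0.48 t 31.01 L 0.1086 ang 0.479 yaw 0.478 Fu -1.3 Fn 2.4 Fz -2.4 Tz -0.05 gap 0.0173
0.56 t 31.33 L 0.1087 ang 0.560 yaw 0.558 Fu -3.6 Fn 2.3 Fz -3.1 Tz 0.01 gap 0.0176
0.64 t 31.66 L 0.1088 ang 0.640 yaw 0.638 Fu -3.2 Fn 2.9 Fz -3.0 Tz 0.09 gap 0.0174
0.72 t 31.98 L 0.1089 ang 0.721 yaw 0.717 Fu -4.3 Fn 3.0 Fz -3.4 Tz 0.04 gap 0.0170
0.80 t 32.31 L 0.1090 ang 0.800 yaw 0.797 Fu -3.4 Fn 3.3 Fz -3.6 Tz 0.00 gap 0.0172
0.88 t 32.63 L 0.1091 ang 0.880 yaw 0.876 Fu -4.7 Fn 3.1 Fz -2.0 Tz 0.09 gap 0.0171
red (np.int64(236), np.float32(-3.0945625), np.float64(3.138444010770422))
```

View pics/w6.png

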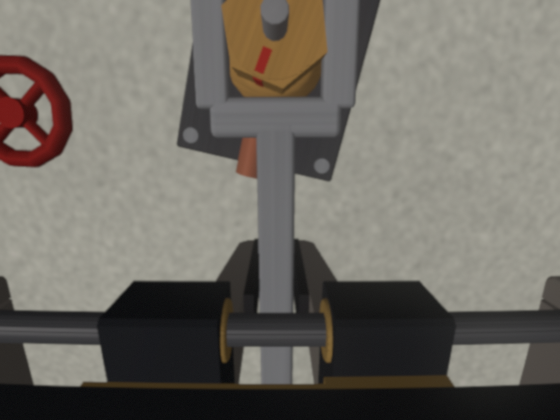

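The mark shows the nut turned about 0.75 rad for 0.88 commanded, with the rest taken up by jaw play. At 1.14 commanded it should be near 1.02, and it cannot exceed 1.14.

```bash
python3 - <<'E'
from h import *
nut=np.array([.5163,.0366]); h0=-1.874
def go(dh,L=.109,sp=.05):
    h=h0-dh; u=np.array([np.cos(h),np.sin(h)])
    ctrl.line_to([*(nut+L*u+np.array([-.0004,.0003])),.0555],[np.pi,0,h+np.pi],speed=sp)
    s=ctrl.read_state(); e=s['position'][:2]-nut; n=np.array([-u[1],u[0]])
    print('%.2f t %.2f ang %.3f'%(dh,s['time_s'],h0-np.arctan2(e[1],e[0])),'Fu %.1f Fn %.1f Tz %.2f'%(s['force'][:2]@u,s['force'][:2]@n,s['ft_torque'][2]))
for dh in (.96,1.04,1.10,1.14): go(dh)
ctrl.pause(.15)
c,T,im,dep=grab('wrist','w7'); print('red',redang(c,T,im,dep,nut))
E
```

```text
0.96 t 33.01 ang 0.960 Fu -3.6 Fn 2.1 Tz 0.05
1.04 t 33.33 ang 1.040 Fu -4.2 Fn 2.5 Tz 0.12
1.10 t 33.62 ang 1.099 Fu -5.8 Fn 2.1 Tz 0.17
1.14 t 33.87 ang 1.139 Fu -4.7 Fn 2.9 Tz 0.12
red (np.int64(236), np.float32(-0.20474315), np.float64(2.8978974206102137))
```

```bash
python3 - <<'E'
from h import *
nut=np.array([.5163,.0366]); h0=-1.874
def go(dh,z=.0555,sp=.05,**k):
    h=h0-dh; u=np.array([np.cos(h),np.sin(h)])
    r=ctrl.line_to([*(nut+.109*u+np.array([-.0004,.0003])),z],[np.pi,0,h+np.pi],speed=sp,**k)
    s=ctrl.read_state(); n=np.array([-u[1],u[0]])
    print(r,'%.2f t %.2f z %.3f'%(dh,s['time_s'],s['position'][2]),'Fu %.1f Fn %.1f Fz %.1f Tz %.2f'%(s['force'][:2]@u,s['force'][:2]@n,s['force'][2],s['ft_torque'][2]))
go(1.17); ctrl.pause(.1)
go(1.09); go(1.08)
go(1.08,.075,.06,contact_N=15); go(1.08,.15,.12)
a=.127; d=np.array([np.cos(a),np.sin(a)]); G=np.array([.495,-.317])+.018*d
ctrl.reach([*G,.14],[np.pi,0,a])
ctrl.line_to([*G,.035],speed=.12)
print(ctrl.line_to([*G,.0175],speed=.03,contact_N=4)); s=ctrl.read_state(); print(s['time_s'],s['position'],s['force'])
ctrl.set_gripper(0.45); 
ctrl.line_to([*G,.12],speed=.15)
ctrl.reach([.515,-.03,.24],[np.pi,0,np.pi/2]); c,T,im,dep=grab('wrist','w8'); print(nutfit(c,T,im,dep,(.5144,.0366)))
ctrl.reach([.52,-.36,.22],[np.pi,0,np.pi/2]); c,T,im,dep=grab('wrist','w9')
P=cloud(c,T,dep); m=((P[...,2]>.036)&(P[...,2]<.06)&(dep>0)&(abs(P[...,1]+.31)<.1))
print('wrench z pct',np.percentile(P[...,2][m],[2,50,98]),ctrl.read_state()['time_s'])
cv2.imwrite('pics/w9m.png',np.vstack([im[:240],c8:=cv2.imread('pics/w8.png')[60:240]]))
E
```

```text
False 1.17 t 34.32 z 0.055 Fu -4.6 Fn 2.6 Fz -3.8 Tz 0.11
False 1.09 t 34.74 z 0.056 Fu -4.5 Fn 2.1 Fz -2.5 Tz 0.09
False 1.08 t 34.99 z 0.056 Fu -3.6 Fn 1.9 Fz -2.3 Tz 0.11
False 1.08 t 35.47 z 0.075 Fu -6.5 Fn 1.0 Fz -7.8 Tz 0.09
False 1.08 t 36.24 z 0.149 Fu -0.6 Fn -0.3 Fz -3.2 Tz 0.00
False
39.3083 [ 0.51284885 -0.3147535   0.01742848] [-0.22235764  0.82805635 -0.15689069]
(array([0.51475688, 0.03668049]), 0.0013438133503055893, np.float64(0.019116850605698375), np.float64(0.022897136318209256), np.float64(3.104829438291262), np.float64(3.105296910480838), np.int64(19), np.float64(0.08659438953140014))Traceback (most recent call last):
  File "<stdin>", line 20, in <module>
    return _quantile_unchecked(
        a, q, axis, out, overwrite_input, method, keepdims, weights)
    return _ureduce(a,
                    func=_quantile_ureduce_func,
    ...<5 lines>...
                    overwrite_input=overwrite_input,
                    method=method)
    r = func(a, **kwargs)
    result = _quantile(arr,
                       quantiles=q,
    ...<2 lines>...
                       out=out,
                       weights=wgt)
    slices_having_nans = np.isnan(arr[-1, ...])
                                  ~~~^^^^^^^^^
IndexError: index -1 is out of bounds for axis 0 with size 0
```

```bash
python3 - <<'E'
from h import *
s=ctrl.read_state(); print(s['time_s'],s['position'],s['finger_gap']*.092,s['force'])
cv2.imwrite('pics/w9m.png',np.vstack([cv2.imread('pics/w9.png')[:390],cv2.imread('pics/w8.png')[50:260]]))
E
```

```text
43.3667 [ 0.5210601  -0.35791008  0.22010223] 0.04146571989594053 [0.63409008 0.75979178 0.36844385]
```

View pics/w9m.png

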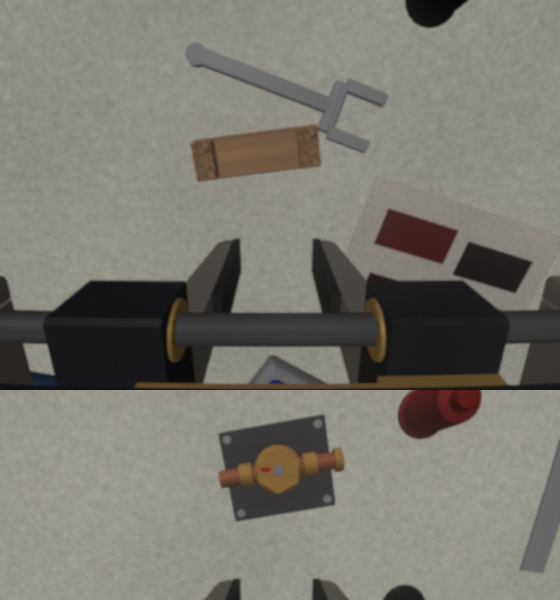

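The wrench slipped out of the grip and now lies beside the rest (tail at (195,53), jaw at (365,115)). The nut reads -3.178 against about -3.43 at the end of the pull, so it was dragged back about 0.25 rad during the lift. Both can be mended in the 28 s left: pick up the wrench, re-drive the nut, slide off radially and place it properly. First I measure the wrench.

```bash
python3 - <<'E'
from h import *
z=np.load('pics/w9.npz'); c=ctrl.get_calibration('wrist'); T=z['T']; dep=z['dep']; P=cloud(c,T,dep)
m=((P[...,2]>.005)&(P[...,2]<.06)&(dep>0)).astype(np.uint8); m[165:]=0; m[:,400:]=0
hs=cv2.cvtColor(z['im'],cv2.COLOR_BGR2HSV); m&=(hs[...,1]<60).astype(np.uint8)
n,l,st,ce=cv2.connectedComponentsWithStats(m); k=1+np.argmax(st[1:,4]); print(st[k])
vu=np.argwhere(l==k); zz=P[l==k][:,2]; X=P[l==k][:,:2]
print('z pct',np.percentile(zz,[2,25,50,75,98]))
A=np.c_[X,np.ones(len(X))]; print('plane',np.linalg.lstsq(A,zz,rcond=None)[0])
a=-.33
for it in range(5):
    d=np.array([np.cos(a),np.sin(a)]); nr=np.array([-d[1],d[0]]); t=X@d; w=X@nr; tail=t.min(); xs=[];ys=[]
    for b in np.arange(tail+.015,tail+.135,.004):
        s=(t>=b)&(t<b+.004)
        if s.sum()>2: xs.append(b+.002); ys.append((w[s].max()+w[s].min())/2)
    p=np.polyfit(xs,ys,1); a+=np.arctan(p[0])
d=np.array([np.cos(a),np.sin(a)]); nr=np.array([-d[1],d[0]]); t=X@d; off=np.polyval(p,t.min()+.087)
print('yaw',a,'len',np.ptp(t),'grip from tail',d*(t.min()+.087)+nr*off,'from tip',d*(t.max()-.145)+nr*off)
E
```

```text
[ 185   43  203  110 4607]
z pct [0.00763207 0.01077778 0.01182225 0.0130728  0.01679857]
plane [-0.01956505 -0.08574478  0.00130607]
yaw -0.35069193896069006 len 0.23127397090885915 grip from tail [ 0.49944144 -0.23387257] from tip [ 0.4987596  -0.23362314]
```

```bash
python3 - <<'E'
from h import *
a=-.351; d=np.array([np.cos(a),np.sin(a)]); G=np.array([.501,-.2337])+.018*d
ctrl.reach([*G,.06],[np.pi,0,a])
print('c',ctrl.line_to([*G,.0025],speed=.1,contact_N=8)); s=ctrl.read_state(); print(s['time_s'],s['position'],s['force'])
ctrl.set_gripper(0.05,60); s=ctrl.read_state(); print(s['finger_gap']*.092,s['position'],s['force']); zg=s['position'][2]
ctrl.line_to([*G,.12],speed=.2)
nut=np.array([.5163,.0366]); h=-1.607; u=np.array([np.cos(h),np.sin(h)]); n=np.array([-u[1],u[0]])
p=nut+(.167)*u+np.array([-.0004,.0003])
ctrl.reach([*p,.12],[np.pi,0,h+np.pi]); ctrl.line_to([*p,.0715],speed=.15)
s=ctrl.read_state(); c,T,im,dep=grab('wrist','w10'); print(s['time_s'],s['finger_gap']*.092,s['force'])
P=cloud(c,T,dep); zt=np.median(P[10:80,203:218,2]); print('zt',zt,'bar z',np.median(P[150:180,270:282,2]),'prong tips',np.median(P[2:12,203:218,2]),np.median(P[2:12,333:350,2]))
hi=(P[...,2]>zt-.012)&(dep>0); A=[];B=[]
for r in range(5,85,5):
    co=np.where(hi[r])[0]; A.append((co[co<275].max()+.5,r)); B.append((co[co>275].min()-.5,r))
A=onplane(c,T,A,zt)[:,:2];B=onplane(c,T,B,zt)[:,:2]; mid=(A+B)/2; dv=mid[0]-mid[-1]
print('gap',np.linalg.norm(A-B,axis=1).mean(),'yaw',np.arctan2(dv[1],dv[0]),'want',h+np.pi,'lat vs biased nut',((mid-[.5146,.0366])@n)[[0,-1]],'tool lat',(s['position'][:2]-nut)@n)
E
```

```text
c True
45.6083 [ 5.16450424e-01 -2.39404764e-01  4.87031567e-04] [-0.58550453 -0.33310964  5.668208  ]
0.017304081057758575 [ 5.16684528e-01 -2.39421629e-01  4.50167157e-04] [ 0.21686738 -0.44252575  5.87660263]
48.625 0.017210219662210688 [ 0.7443456  -0.12153302 -2.90074227]
zt 0.08154077396332486 bar z 0.08361694606754898 prong tips 0.0816722172126201 0.08658400841858159
gap 0.040343302733536625 yaw 1.548076728663208 want 1.5345926535897931 lat vs biased nut [-0.00098261 -0.00054737] tool lat -0.0003750997750184582
```

View pics/w10.png

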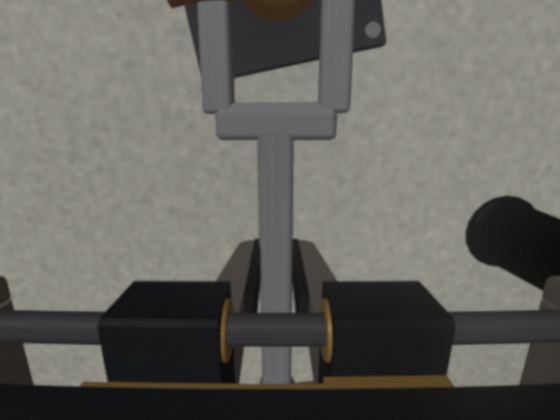

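The wrench is held straight: jaw gap at columns 230–322, prongs level at about 81 mm. Now insert, re-drive the nut to contact, unload and slide off.

```bash
python3 - <<'E'
from h import *
nut=np.array([.5163,.0366]); h0=-1.607
def go(dh,L=.107,sp=.05,lat=.0005,**k):
    h=h0-dh; u=np.array([np.cos(h),np.sin(h)]); n=np.array([-u[1],u[0]])
    r=ctrl.line_to([*(nut+L*u+lat*n+np.array([-.0004,.0003])),.07],[np.pi,0,h+np.pi],speed=sp,**k)
    s=ctrl.read_state(); Fn=s['force'][:2]@n
    print(r,'%.2f L%.3f t %.2f z %.3f'%(dh,L,s['time_s'],s['position'][2]),'Fu %.1f Fn %.1f Fz %.1f Tz %.2f'%(s['force'][:2]@u,Fn,s['force'][2],s['ft_torque'][2])); return r,Fn
import sys
for L in (.135,.107):
    if go(0,L,.07,contact_N=12)[0]: sys.exit('stuck')
c,T,im,dep=grab('wrist','w11'); print('red',redang(c,T,im,dep,nut))
hit=None
for dh in (.10,.20,.28,.32,.36,.40,.44):
    Fn=go(dh)[1]
    if hit is not None: break
    if dh>.25 and Fn>1.4: hit=dh
c,T,im,dep=grab('wrist','w12'); print('red',redang(c,T,im,dep,nut))
E
```

```text
False 0.00 L0.135 t 49.28 z 0.070 Fu 0.6 Fn 0.3 Fz -2.6 Tz -0.10
False 0.00 L0.107 t 49.83 z 0.070 Fu 0.1 Fn 1.7 Fz -3.5 Tz -0.09
red (np.int64(185), np.float32(-0.014632702), np.float64(3.0983077341596936))
False 0.10 L0.107 t 50.25 z 0.070 Fu -1.3 Fn 1.4 Fz -3.2 Tz -0.04
False 0.20 L0.107 t 50.62 z 0.070 Fu -0.1 Fn 1.2 Fz -3.5 Tz -0.02
False 0.28 L0.107 t 50.94 z 0.070 Fu -1.0 Fn 3.0 Fz -2.3 Tz -0.04
False 0.32 L0.107 t 51.19 z 0.070 Fu -1.1 Fn 2.9 Fz -2.8 Tz -0.06
red (np.int64(180), np.float32(-0.24104643), np.float64(2.8879093619477394))
```

Contact returned at about 0.28 (Fn 3 N), and the mark is back at its earlier maximum. One tiny extra push, then unload stepwise while watching the mark.

```bash
python3 - <<'E'
from h import *
nut=np.array([.5163,.0366]); h0=-1.607
def go(dh,L=.107,sp=.05,lat=.0005,**k):
    h=h0-dh; u=np.array([np.cos(h),np.sin(h)]); n=np.array([-u[1],u[0]])
    r=ctrl.line_to([*(nut+L*u+lat*n+np.array([-.0004,.0003])),.07],[np.pi,0,h+np.pi],speed=sp,**k)
    s=ctrl.read_state(); Fn=s['force'][:2]@n
    print(r,'%.2f L%.3f lat %.4f t %.2f'%(dh,L,lat,s['time_s']),'Fu %.1f Fn %.1f Fz %.1f Tz %.2f'%(s['force'][:2]@u,Fn,s['force'][2],s['ft_torque'][2])); return r,Fn
def red(f):
    c,T,im,dep=grab('wrist',f); print(f,redang(c,T,im,dep,nut))
go(.36); red('a1')
F=go(.31)[1]; F=go(.28,lat=.001)[1]; red('a2')
if F>.6: F=go(.27,lat=.0016)[1]; red('a3')
E
```

```text
False 0.36 L0.107 lat 0.0005 t 51.49 Fu -1.0 Fn 4.8 Fz -2.6 Tz 0.03
a1 (np.int64(179), np.float32(-0.26852822), np.float64(2.8588795958930113))
False 0.31 L0.107 lat 0.0005 t 51.80 Fu -2.5 Fn 3.6 Fz -2.8 Tz -0.04
False 0.28 L0.107 lat 0.0010 t 52.05 Fu -2.5 Fn 3.6 Fz -2.3 Tz -0.06
a2 (np.int64(185), np.float32(-0.20640063), np.float64(2.925551646152297))
False 0.27 L0.107 lat 0.0016 t 52.35 Fu -2.5 Fn 2.4 Fz -1.8 Tz 0.02
a3 (np.int64(183), np.float32(-0.188061), np.float64(2.9345711296681696))
```

The forces explain it: while I backed off, the nut followed with torque still in the tightening sense. So the nut springs on the packing by about 0.23 rad, and it did the same in the finger phase. The unloaded position is the true measure, and that gives only about 0.78 rad driven. I'll drive to 0.52 commanded, about 0.94 by this reading and under 1.2 by the other, then unload fully and slide off.

```bash
python3 - <<'E'
from h import *
nut=np.array([.5163,.0366]); h0=-1.607
def go(dh,L=.107,sp=.05,lat=.0005,**k):
    h=h0-dh; u=np.array([np.cos(h),np.sin(h)]); n=np.array([-u[1],u[0]])
    r=ctrl.line_to([*(nut+L*u+lat*n+np.array([-.0004,.0003])),.07],[np.pi,0,h+np.pi],speed=sp,**k)
    s=ctrl.read_state(); Fn=s['force'][:2]@n
    print(r,'%.2f L%.3f lat %.4f t %.2f'%(dh,L,lat,s['time_s']),'Fu %.1f Fn %.1f Fz %.1f Tz %.2f'%(s['force'][:2]@u,Fn,s['force'][2],s['ft_torque'][2])); return r,Fn
def red(f):
    c,T,im,dep=grab('wrist',f); print(f,redang(c,T,im,dep,nut))
go(.36); go(.44); go(.48); go(.52); red('b1')
go(.44); red('b2'); go(.36); red('b3')
for dh in (.30,.25,.21,.17):
    if go(dh)[1]<.7: break
red('b4')
E
```

```text
False 0.36 L0.107 lat 0.0005 t 52.77 Fu -3.3 Fn 3.2 Fz -2.3 Tz 0.01
False 0.44 L0.107 lat 0.0005 t 53.09 Fu -3.4 Fn 3.6 Fz -3.1 Tz -0.03
False 0.48 L0.107 lat 0.0005 t 53.34 Fu -2.5 Fn 3.8 Fz -3.4 Tz 0.01
False 0.52 L0.107 lat 0.0005 t 53.59 Fu -3.5 Fn 4.6 Fz -2.6 Tz 0.01
b1 (np.int64(181), np.float32(-0.42375517), np.float64(2.721955082462733))
False 0.44 L0.107 lat 0.0005 t 53.97 Fu -2.8 Fn 2.6 Fz -2.3 Tz -0.03
b2 (np.int64(182), np.float32(-0.36269546), np.float64(2.791046150337651))
False 0.36 L0.107 lat 0.0005 t 54.34 Fu -3.6 Fn 3.9 Fz -2.9 Tz -0.11
b3 (np.int64(179), np.float32(-0.2958324), np.float64(2.8510300620024798))
False 0.30 L0.107 lat 0.0005 t 54.67 Fu -1.5 Fn 3.0 Fz -2.9 Tz -0.15
False 0.25 L0.107 lat 0.0005 t 54.92 Fu 0.6 Fn 2.4 Fz -3.0 Tz -0.15
False 0.21 L0.107 lat 0.0005 t 55.17 Fu 0.9 Fn 1.4 Fz -2.2 Tz -0.19
False 0.17 L0.107 lat 0.0005 t 55.42 Fu 1.9 Fn 1.1 Fz -2.5 Tz -0.20
b4 (np.int64(190), np.float32(-0.19238758), np.float64(2.9445366243773807))
```

```bash
python3 - <<'E'
from h import *
nut=np.array([.5163,.0366]); h0=-1.607
def go(dh,L,z=.07,sp=.07,lat=.0008,**k):
    h=h0-dh; u=np.array([np.cos(h),np.sin(h)]); n=np.array([-u[1],u[0]])
    r=ctrl.line_to([*(nut+L*u+lat*n+np.array([-.0004,.0003])),z],[np.pi,0,h+np.pi],speed=sp,**k)
    s=ctrl.read_state(); print(r,'L%.3f t %.2f'%(L,s['time_s']),'Fu %.1f Fn %.1f Fz %.1f Tz %.2f'%(s['force'][:2]@u,s['force'][:2]@n,s['force'][2],s['ft_torque'][2]))
    return h
go(.17,.135); h=go(.17,.168)
c,T,im,dep=grab('wrist','w13'); P=cloud(c,T,dep)
m=(P[:200,...,2]>.068)&(P[:200,...,2]<.1)&(dep[:200]>0); m[:60,235:315]=0
v,uu=np.nonzero(m); s=(v<95); print('prong z',[np.median(P[r:r+10,a:b,2]).round(4) for r in (5,80) for a,b in ((205,218),(333,345))],'bar z',np.median(P[150:180,270:282,2]))
cols=[np.where(m[r])[0] for r in (145,190)]; print('bar mid cols',[(x.min()+x.max())/2 for x in cols],'head cols',np.where(m[80])[0].min(),np.where(m[80])[0].max())
E
```

```text
False L0.135 t 56.02 Fu 0.4 Fn 1.1 Fz -3.4 Tz -0.07
False L0.168 t 56.65 Fu -0.1 Fn -0.8 Fz -2.7 Tz -0.03
prong z [np.float64(0.0802), np.float64(0.0851), np.float64(0.0799), np.float64(0.085)] bar z 0.08219355947040781
bar mid cols [np.float64(275.0), np.float64(275.0)] head cols 201 351
```

```bash
ls pics/w13.png
```

```text
pics/w13.png
```

View pics/w13.png

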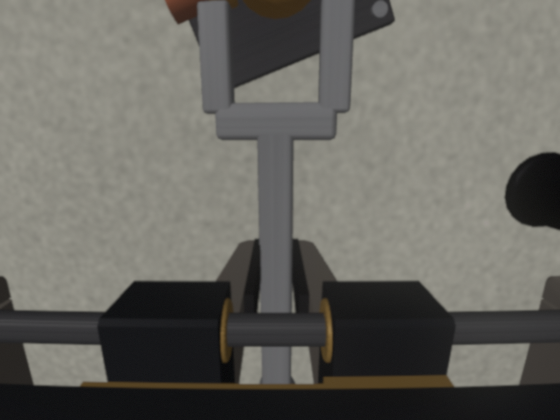

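The wrench came off cleanly and is still square in the grip, with a slight roll that the rest will level. Now place it.

```bash
python3 - <<'E'
from h import *
a=.127; d=np.array([np.cos(a),np.sin(a)]); G=np.array([.497,-.3168])+.018*d
p=ctrl.read_state()['position']; ctrl.line_to([p[0],p[1]-.02,.10],speed=.2)
ctrl.reach([*G,.09],[np.pi,0,a]); ctrl.line_to([*G,.042],speed=.15)
k=ctrl.line_to([*G,.0312],speed=.03,contact_N=5); s=ctrl.read_state(); print(k,s['time_s'],s['position'],s['force'])
ctrl.set_gripper(0.4); ctrl.line_to([*G,.13],speed=.2)
ctrl.reach([.515,-.06,.24],[np.pi,0,np.pi/2]); c,T,im,dep=grab('wrist','w14'); print('nut',nutfit(c,T,im,dep,(.5144,.0366)))
P=cloud(c,T,dep); print(ctrl.read_state()['time_s'])
c2,T2,i2,d2=grab('scene','s2'); cv2.imwrite('pics/s2c.png',np.vstack([cv2.resize(i2[190:290,90:230],(560,400),interpolation=2),im[:200]]))
E
```

```text
False 58.7833 [ 0.51493157 -0.31456718  0.03132787] [-0.22136094 -0.14873842 -2.24174583]
nut (array([0.51466178, 0.03660376]), 0.00133063295279498, np.float64(0.019599605799942996), np.float64(0.02251362198777978), np.float64(2.9426755508752245), np.float64(2.954660522270101), np.int64(24), np.float64(0.08659835499800145))
61.025
```

View pics/s2c.png

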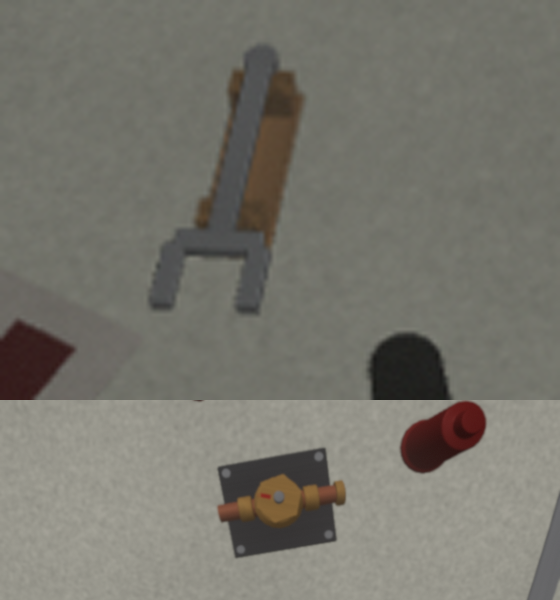

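The nut reads -3.329 unloaded, so it was driven 0.93 rad. The wrench is on its rest, and I verify its pose from above without another viewed picture.

```bash
python3 - <<'E'
from h import *
ctrl.reach([.52,-.36,.22],[np.pi,0,np.pi/2]); c,T,im,dep=grab('wrist','w15'); print(ctrl.read_state()['time_s'])
P=cloud(c,T,dep); m=((P[...,2]>.036)&(P[...,2]<.06)&(dep>0)&(abs(P[...,1]+.31)<.1)).astype(np.uint8)
n,l,st,ce=cv2.connectedComponentsWithStats(m); k=1+np.argmax(st[1:,4]); Q=P[l==k]; zz=Q[:,2]; X=Q[:,:2]
print(len(X),np.percentile(zz,[2,50,98]),'plane',np.linalg.lstsq(np.c_[X-X.mean(0),np.ones(len(X))],zz,rcond=None)[0])
z0=np.load('pics/w3.npz'); P0=cloud(c,z0['T'],z0['dep']); m0=((P0[...,2]>.036)&(P0[...,2]<.06)&(z0['dep']>0)&(abs(P0[...,1]+.31)<.1)); X0=P0[m0]
print('orig plane',np.linalg.lstsq(np.c_[X0[:,:2]-X0[:,:2].mean(0),np.ones(len(X0))],X0[:,2],rcond=None)[0])
for n_,x in(('now',X),('orig',X0[:,:2])):
    r=cv2.minAreaRect(x.astype(np.float32)); print(n_,r,x.mean(0))
E
```

```text
62.275
4744 [0.03943456 0.04175843 0.04341745] plane [-0.00241955 -0.00066566  0.04167104]
orig plane [-0.00218876 -0.00077869  0.04171374]
now ((0.5247689485549927, -0.31343168020248413), (0.23131009936332703, 0.07223401963710785), 6.976191520690918) [ 0.54266199 -0.3115468 ]
orig ((0.5239645838737488, -0.3131099045276642), (0.2312740832567215, 0.07218573242425919), 7.07029914855957) [ 0.5417344  -0.31072494]
```

The wrench is back within 1 mm of its original pose and flat. The robot touches nothing, so I hand in.

```bash
python3 - <<'E'
from h import *
s=ctrl.read_state(); print(s['force'],s['time_s']); ctrl.sign_off(); print('done')
E
```

```text
[ 1.27296544  1.6527908  -0.1798232 ] 62.275
the job is handed in; nothing more can be done
done
```

I tightened the gland nut about 0.93 rad past finger-tight, put the wrench back on its rest and handed the job in at 62 s. There is no verdict, and how far the packing was driven is my inference from camera angles.

**Finger-tight:** I turned the nut about 2.34 rad clockwise in one grasp. I stopped when the torque, which had been rising since about 2.33 rad, reached 0.57 N m.

**First wrench pull:** this went wrong. The nut had looked about 1.0 rad on under load, but afterwards it read only 0.78 rad. Lifting the wrench off upwards also upset it in the grip, and it ended up on the table beside the rest.

**Mending it:** I picked the wrench up again, turned the nut further, backed off until the load was nearly gone and slid the wrench off sideways.

**Last checks:**
- **Nut:** the unloaded nut stands 0.93 rad past its finger-tight angle (accepted 0.85 to 1.25). This assumes the nut springs back about 0.2 rad on the packing, as the forces suggested. If it was really slack instead, the packing was driven about 1.17 rad by the camera. That is still inside the band, but the nut would then count as slackened.
- **Wrench:** it lies flat, within about 1 mm and 0.002 rad of where it started.
- **Bystanders:** I did not re-measure the cup, cones or handwheel. The robot felt no contact with any of them.

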